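# Bleed the bench air reservoir through its needle valve

## Task

Bleed the little air reservoir: unscrew the small knurled lock nut on its valve all the way up to its stop, then gently press the freed valve tip right down with shut fingers, keep it down for two seconds and let it spring back up. Only press the tip lightly (never over 15 N, its spring needs 8 N), leave the nut unscrewed and do not knock the things standing around.

Things in the scene. Friction and masses are not known exactly. Their poses are not given: they have to be found in the camera images.
- tank_foot (a point): Underside centre of the reservoir, on the bench top; z up, y along the tank: an aluminium tank 48 mm in diameter and 130 mm long on a 70 x 150 mm dark base plate fixed to the bench, its top 60 mm above the bench.
- boss_top (a point): Centre of the flat top of the round boss (24 mm across) on the tank's middle, 66 mm above the bench, z up. The upright brass valve stands exactly on it: stem 8 mm in diameter, on it the knurled lock nut, above that the steel pin. The stem is screwed in to an unmeasured depth that differs every time: the tightened nut's underside lies 22 to 42 mm above the boss top.
- lock_nut (a joint): Turn of the knurled brass nut (12 mm across, 9 mm high), rad: 0 tight, grows counter-clockwise seen from above (unscrewing), 4.4 at its upper stop; starts at 0 to 0.8. It climbs 1.14 mm per rad along the pin (5 mm in all), stays where left, needs about 0.04 N m to turn, and rides with the pin. Tight, it blocks the pin.
- valve_pin (a joint): How far the pin is pressed, m: 0 up, 0.004 at its rigid lower stop. A spring resists with 3 N at first, 8 N at the end, and returns it. It moves only as far as the nut has climbed. Its flat round tip (7 mm across, 5 mm high) ends 22 mm above the tight nut's underside, so 44 to 64 mm above the boss top: find it by touch.
- loupe_mid (a point): Centre of a black loupe standing on the bench behind and to the left of the reservoir, 36 mm across, 36 mm high: leave alone
- multimeter_mid (a point): Centre of the handheld multimeter lying on the bench to the left, 144 x 68 x 39 mm: leave alone
- tip_cleaner_mid (a point): Centre of a round black tip cleaner standing on the bench behind the reservoir, 58 mm across, 32 mm high: leave alone

How it is judged:
By the outcome, as a careful person would: the job done as asked, in the order asked, and still so for the second after the job is handed in, with the robot touching nothing.
It also fails if it takes over 72 s, if anything falls off the work surface, if the arm or the gripper's body presses on something with over 40 N, if the wrist force passes 120 N, or if a joint passes its speed limit or range.

## Robot

A 6-joint arm with a two-finger parallel gripper is mounted at the origin on a cart in front of the work surface, level with it; the furniture and walls round the work are solid. World frame = base frame: x ahead of the robot, y to its left, z up, the work surface at z = 0. Lengths are in m, angles in rad, forces in N, time in s.
With the tool pointing down it reaches from about 0.3 to 0.95 m from the base axis. Payload 3.1 kg.
Tool frame: the origin (TCP) lies between the finger pads; the fingertips stand 11 mm ahead of it and the grasp point (between the pads) lies 8 mm behind it; z points along the fingers, y is the line along which they close (so a half turn about z gives the same grasp; the last joint's range is limited). The gripper opens to 85 mm and grips with 20 to 120 N. Pads are 22 mm wide; open, the fingers measure 114 mm over their backs; the gripper's body (76 mm by 85 mm) begins 54 mm behind the grasp point. The pads swing forward as they close: fully open they stand 13 mm farther back than shut.
Start: joints at [1.088, 0.308, 1.634, -0, 1.2, -0.07], TCP at [0.251, 0.572, 0.242] pointing down, gripper open.
Joint ranges: [-3.06, 3.06], [-0.79, 1.96], [0.05, 2.63], [-1.19, 4.34], [0.05, 2.64], [-2.94, 2.94]. Speed limits (rad/s): [2.79, 2.79, 3.14, 3.14, 3.14, 3.14].

## Interface

Orientations are given as a unit quaternion [x, y, z, w].
In Python, from bench import * gives the robot as it stands. The module is installed in compiled form; this text tells all that it offers.
- The arm moves only by the tool arm_command, never from a script. Its argument "rows" is a list of rows, each a list of 2 entries, a list of its own where there are three numbers: the shift along the tool's x, y, z in cm, then the turn about the tool's z in degrees. A call has exactly 8 rows; each row is the pose to reach, as a shift and turn from the pose commanded when the call began, along the tool's axes at that moment; what a row does not reach only later rows make up. A row lasts 1/8 s, in which the tool goes at most 62.5 mm and 10.7 degrees, less where a joint would pass 70% of its speed; a pose out of reach is approached as far as the arm can. A call with a gripper value outside its range is refused whole. "claw" is the gripper command: -1 is fully open, 1 is shut, values between are in proportion, set as the call begins (left out, the last holds). The fingers move at their own pace and stop on an object; "grip_force" is the grip in N (left out, the last holds). Time passes only in rows, so rows that repeat a pose let the fingers close, or fill a call up. It gives the time, the measured TCP pose, the force, the opening and the grip force at its end, in the units of the state.
- sense(): the state, without advancing time (a new reading comes with each control period).
- grab_frame(name): name is "scene" or "top" or "wrist"; returns a dict with "color" (400x640x3 uint8, blue, green, red), "depth" (400x640 float32, m along the optical axis (not along the pixel's ray), 0 where there is no reading), "fov_y" (degrees; the focal length in pixels is half the picture's height over the tangent of half this angle, whatever the lens; pixels are square), "cx", "cy" (the principal point, pixels), "T" (4x4, takes a point from camera to world coordinates); the wrist camera has in their place "tool_from_camera" (4x4, takes a point from camera to tool coordinates, whose origin is the TCP and whose axes are the flange's). Camera axes: x right, y up, looking along -z (the intrinsics and any distortion apply to the point x, -y, -z); pixel columns grow to the right and rows downward; lengths in m; the calibration is good to about 2 mm. A picture is of the moment at which its call begins: read the wrist's pose just before it.
- sign_off(): hands the job in; it is judged then, once.
The state is a dict: "time_s": time; "joint_pos": joint angles; "qd": joint speeds; "tau": joint torques, N m; "tcp_pos": TCP position; "orientation": TCP orientation; "ft_force": force on the tool from outside, world axes, zero at the start; "wrist_torque": the same for the moment, N m; "grip_width": finger opening in m; "grip_force": force on a finger pad.
Only numpy, scipy, OpenCV 4.12 (cv2) and the standard library are available. Lean on these libraries where they do the work, as an engineer would, in place of code of your own. Each camera call takes 0.05 s, during which the arm holds its last target. There are 200 camera calls.

## Working session

There is one attempt and no reset: what is moved stays moved. The work goes in short steps, Python scripts to look and compute and a tool call to move; the robot and the scene stay as the last step left them, time stands still between calls to the robot, and variables do not carry over. Pictures are saved under pics/ and viewed, at most 10 in all, crops included, and the job is handed in when it is done.

Besides the shell and the picture viewer there is one more tool, called after "Emit:" by a JSON object that holds its "op" and its "data", one argument or row to a line. arm_command: Moves the arm, as the interface text tells. Its arguments: {"type":"object","properties":{"rows":{"type":"array","items":{"type":"array"}},"claw":{"type":"number"},"grip_force":{"type":"number"}},"required":["rows"]}

```bash
mkdir -p pics; python3 - <<'E'
from bench import *
import cv2,numpy as np
s=sense();print({k:np.round(v,3) for k,v in s.items()})
for n in("scene","top"):
    f=grab_frame(n);cv2.imwrite(f"pics/{n}1.png",f["color"]);np.savez(f"{n}1.npz",**f)
    print(n,{k:v for k,v in f.items() if k not in("color","depth")})
E
```

```text
{'time_s': np.float64(0.0), 'joint_pos': array([ 1.088,  0.309,  1.635,  0.   ,  1.2  , -0.07 ]), 'qd': array([ 0.001, -0.   , -0.001, -0.001,  0.   , -0.002]), 'tau': array([ 0.0000e+00, -4.1524e+01, -2.7667e+01, -0.0000e+00,  1.0000e-02,
        0.0000e+00]), 'tcp_pos': array([0.25 , 0.572, 0.241]), 'orientation': array([ 0.205,  0.979, -0.001, -0.   ]), 'ft_force': array([-0.339, -0.574,  0.463]), 'wrist_torque': array([ 0.054, -0.024, -0.029]), 'grip_force': np.float64(0.0), 'grip_width': np.float64(0.085)}
scene {'fov_y': 54.35012737563633, 'cx': 319.3966142453736, 'cy': 201.5447289511667, 'T': array([[ 0.49561061,  0.42831135, -0.75559216, -0.00199821],
       [-0.86822313,  0.26798875, -0.41757709,  0.03284331],
       [ 0.02363719,  0.86297823,  0.50468789,  0.49623488],
       [ 0.        ,  0.        ,  0.        ,  1.        ]])}
top {'fov_y': 45.25567253604875, 'cx': 319.9297363556203, 'cy': 198.61014013250738, 'T': array([[-0.00450894,  0.9860116 , -0.16661574,  0.4855212 ],
       [-0.99997133, -0.00545952, -0.00524765,  0.41410201],
       [-0.00608389,  0.1665873 ,  0.98600794,  0.9314585 ],
       [ 0.        ,  0.        ,  0.        ,  1.        ]])}
```

View pics/scene1.png

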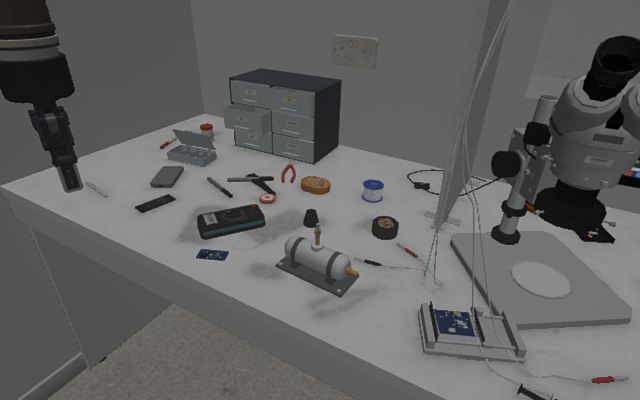

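View pics/top1.png

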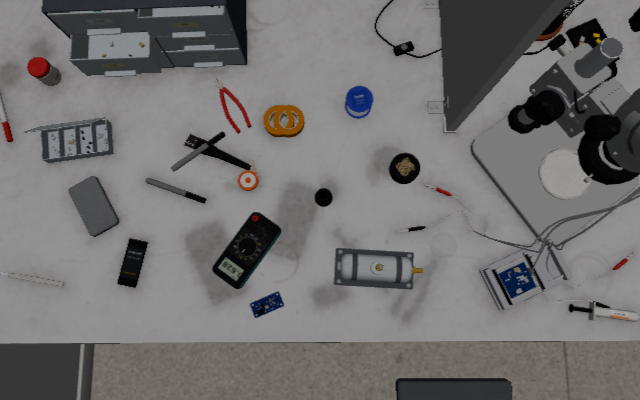

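The scene view shows the valve at about (318,237). In the top view it is at about (378,267), on the base plate spanning (334,248)–(414,288), with the loupe at (323,197), the tip cleaner at (405,168) and the multimeter at (247,250). I'll zoom in on the valve in both views.

```bash
cat > h.py <<'E'
import numpy as np,cv2
def ray(f,u,v,T=None):
    T=f["T"] if T is None else T
    F=200/np.tan(np.radians(float(f["fov_y"]))/2)
    d=np.array([(u-f["cx"])/F,-(v-f["cy"])/F,-1]);return T[:3,3],T[:3,:3]@d
def plane(f,u,v,z,T=None):
    o,d=ray(f,u,v,T);return o+d*(z-o[2])/d[2]
def pt(f,u,v,T=None):
    o,d=ray(f,u,v,T);return o+d*float(f["depth"][int(v),int(u)])
def two(r1,r2):
    A=np.stack([r1[1],-r2[1]],1);t=np.linalg.lstsq(A,r2[0]-r1[0],rcond=None)[0]
    p,q=r1[0]+t[0]*r1[1],r2[0]+t[1]*r2[1];return (p+q)/2,np.linalg.norm(p-q)
E
python3 - <<'E'
from h import *
t=dict(np.load("top1.npz"));s=dict(np.load("scene1.npz"))
a=cv2.resize(t["color"][235:300,325:435],None,fx=7,fy=7,interpolation=2)
b=cv2.resize(s["color"][215:300,270:365],None,fx=7,fy=7,interpolation=2)
cv2.imwrite("pics/c1.png",a);cv2.imwrite("pics/c2.png",b)
for n,(u,v) in dict(c1=(334.5,248),c2=(413,250),c3=(412,289),c4=(334,287)).items(): print(n,plane(t,u,v,.006).round(3))
for u,v in((378,267),(345,267),(405,267),(323,197),(405,168),(247,250)): print(u,v,pt(t,u,v).round(3))
for v in range(222,256,3): print(v,pt(s,318,v).round(3))
E
```

```text
c1 [0.545 0.391 0.006]
c2 [0.541 0.241 0.006]
c3 [0.467 0.245 0.006]
c4 [0.472 0.393 0.006]
378 267 [0.506 0.321 0.11 ]
345 267 [0.508 0.374 0.057]
405 267 [0.507 0.266 0.059]
323 197 [0.64  0.413 0.034]
405 168 [0.697 0.255 0.03 ]
247 250 [0.541 0.556 0.032]
222 [0.65  0.395 0.006]
225 [0.503 0.314 0.11 ]
228 [0.505 0.314 0.102]
231 [0.503 0.313 0.097]
234 [0.501 0.312 0.092]
237 [0.505 0.314 0.082]
240 [0.502 0.312 0.078]
243 [0.504 0.313 0.07 ]
246 [0.501 0.311 0.065]
249 [0.496 0.308 0.063]
252 [0.497 0.309 0.055]
255 [0.49  0.304 0.055]
```

View pics/c1.png

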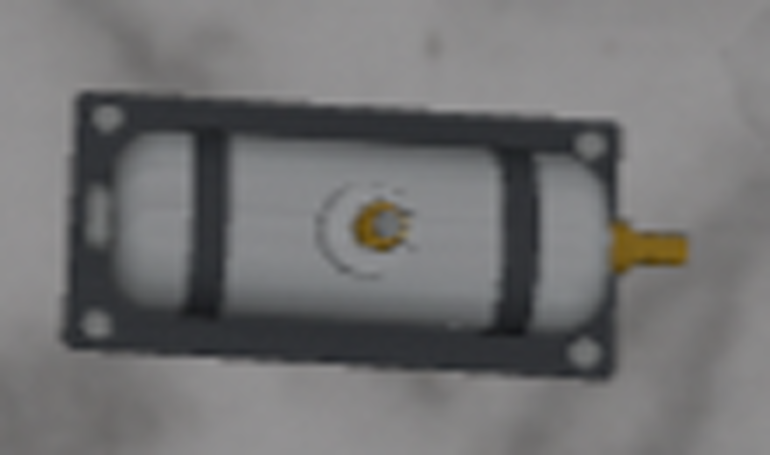

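View pics/c2.png

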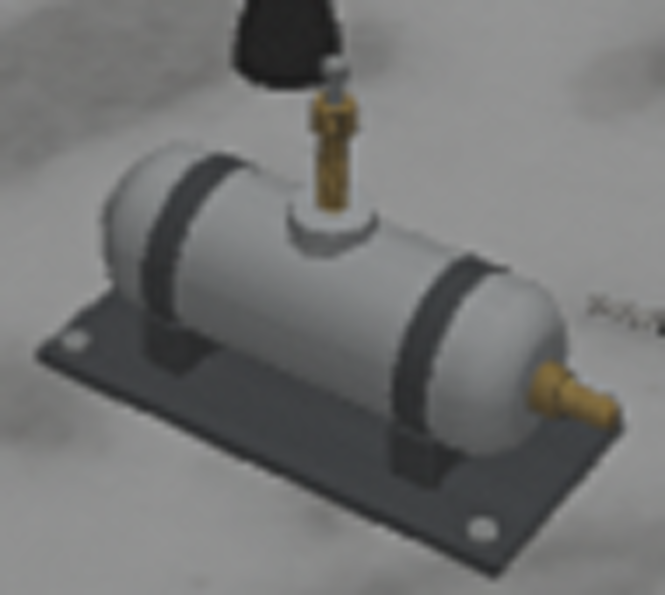

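The crops show the pin tip at top (380.0,266.3) and scene (317.4,223.3). The nut is at top (378.8,267), and in the scene spans rows 228.6–234. The stem base is at scene (317,244.3).

```bash
python3 - <<'E'
from h import *
t=dict(np.load("top1.npz"));s=dict(np.load("scene1.npz"))
print("tip",two(ray(t,380,266.3),ray(s,317.4,223.5)))
print("nut",two(ray(t,378.8,267),ray(s,317.3,230)))
print("base scene",plane(s,317,244.3,.066),"boss top",plane(t,377.7,267.4,.066))
o,d=ray(s,317.2,228.6);
x=.505
for v in(222.8,228.6,230,233.9,235,244.3):
    o,d=ray(s,317.2,v)
    k=((.506-o[0])*d[0]+(.316-o[1])*d[1])/(d[0]**2+d[1]**2);print(v,(o+k*d).round(4))
for n,u,v in(("loupe",323,197),("clean",405,168)):print(n,plane(t,u,v,.033))
E
```

```text
tip (array([0.50742147, 0.31717842, 0.10947177]), np.float64(9.481885609382594e-05))
nut (array([0.50685912, 0.31725308, 0.09559925]), np.float64(0.0008235186972398549))
base scene [0.50429747 0.3152253  0.066     ] boss top [0.50668185 0.3161617  0.066     ]
222.8 [0.5056 0.3167 0.1122]
228.6 [0.5058 0.3164 0.0996]
230 [0.5058 0.3164 0.0966]
233.9 [0.5059 0.3162 0.088 ]
235 [0.5059 0.3162 0.0856]
244.3 [0.5061 0.3158 0.0646]
loupe [0.64041327 0.4130359  0.033     ]
clean [0.69597084 0.25547833 0.033     ]
```

Emit:
{"op": "arm_command", "data": {
  "rows": [
    [[-5,-2,0],10],
    [[-10,-4,0],20],
    [[-15,-6,0],30],
    [[-20,-8,0.5],40],
    [[-25,-10,1],50],
    [[-30,-11.7,1.5],60],
    [[-33.7,-13.1,2],70],
    [[-33.7,-13.1,2],80]
  ]
}}

```text
time_s: 1.1
tcp_pos: [0.5085, 0.3145, 0.2211]
orientation: [0.789, 0.614, -0.001, 0.0]
ft_force: [-0.7, 0.5, -0.2]
grip_width: 0.0853
grip_force: 0.0
```

```bash
cat > w.py <<'E'
from bench import *
from h import *
import sys
from scipy.spatial.transform import Rotation as R
def state():
    s=sense();print("t",round(s["time_s"],2),"tcp",np.round(s["tcp_pos"],4),"q",np.round(s["joint_pos"],3),"F",np.round(s["ft_force"],2),"M",np.round(s["wrist_torque"],3),"w",round(s["grip_width"],4),"gf",round(s["grip_force"],1));return s
def wrist(name):
    s=state();f=grab_frame("wrist");T=np.eye(4);T[:3,:3]=R.from_quat(s["orientation"]).as_matrix();T[:3,3]=s["tcp_pos"]
    f["T"]=T@f["tool_from_camera"];f["tcp"]=T;cv2.imwrite(f"pics/{name}.png",f["color"]);np.savez(name+".npz",**f);return f
E
python3 -c "
from w import *
f=wrist('w1');print(f['tcp'].round(3),f['T'].round(3))
F=200/np.tan(np.radians(f['fov_y'])/2)
for p in((.506,.3165,.111),(.506,.3165,.095)):
    c=np.linalg.inv(f['T'])@np.array([*p,1]);print(f['cx']-F*c[0]/c[2],f['cy']+F*c[1]/c[2])
"
```

```text
t 1.1 tcp [0.5085 0.3145 0.2211] q [ 4.820e-01  2.780e-01  1.718e+00 -1.000e-03  1.148e+00  7.300e-01] F [-0.65  0.55 -0.19] M [0.073 0.024 0.019] w 0.0853 gf 0.0
[[ 0.246  0.969 -0.001  0.508]
 [ 0.969 -0.246 -0.001  0.315]
 [-0.002 -0.001 -1.     0.221]
 [ 0.     0.     0.     1.   ]] [[ 0.969  0.236  0.069  0.525]
 [-0.246  0.932  0.268  0.382]
 [-0.001 -0.277  0.961  0.352]
 [ 0.     0.     0.     1.   ]]
318.1356870100617 197.27326901675693
318.29720108036355 192.5456950908703
```

View pics/w1.png

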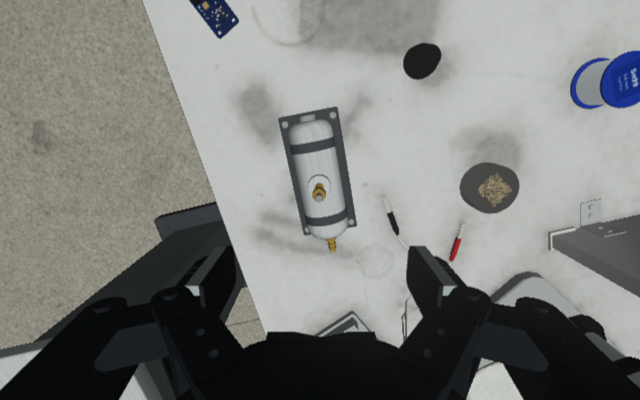

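The wrist view shows the valve at about (319,192), close to the projected (318,195). I'll measure it more finely with a crop.

```bash
python3 -c "
from h import *
f=dict(np.load('w1.npz'));c=f['color'][172:215,295:345]
cv2.imwrite('pics/w1c.png',cv2.resize(c,None,fx=12,fy=12,interpolation=2))
h=cv2.cvtColor(c,cv2.COLOR_BGR2HSV);m=(h[...,1]>110);ys,xs=np.nonzero(m);print(len(xs),xs.min()+295,xs.max()+295,ys.min()+172,ys.max()+172,xs.mean()+295,ys.mean()+172)
for r in range(10,32):print(r+172,''.join('#' if q else '.' for q in m[r]))
"
```

```text
104 313 324 183 198 318.77884615384613 190.3653846153846
182 ..................................................
183 .......................#..........................
184 ......................#####.......................
185 .....................#######......................
186 .....................#######......................
187 .....................#######......................
188 .....................#######......................
189 ....................########......................
190 ....................#########.....................
191 ...................###########....................
192 ...................###########....................
193 ..................####....####....................
194 ..................####.....###....................
195 ..................###......###....................
196 ..................###......###....................
197 ...................#........#.....................
198 ...................#........#.....................
199 ..................................................
200 ..................................................
201 ..................................................
202 ..................................................
203 ..................................................
```

View pics/w1c.png

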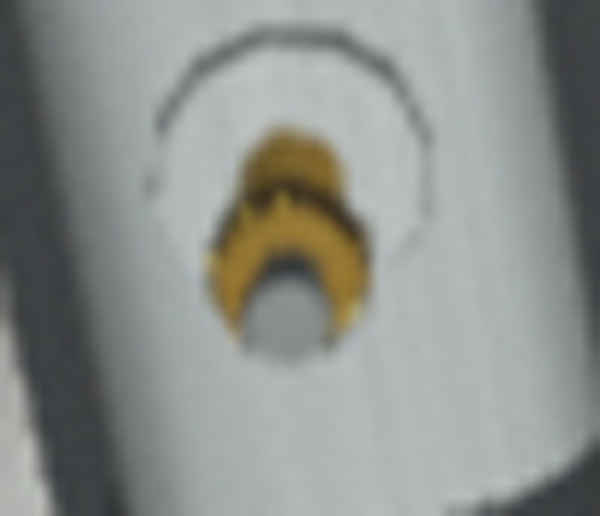

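The crop shows the pin's tip disc centred at about (318.4,198.2), with the nut just behind it.

```bash
python3 -c "
from h import *
f=dict(np.load('w1.npz'));t=dict(np.load('top1.npz'));s=dict(np.load('scene1.npz'))
for z in(.109,.111,.113):print(z,plane(f,318.4,198.2,z),plane(t,380,266.3,z),plane(s,317.4,223.8,z))
print(two(ray(f,318.4,198.2),ray(s,317.4,223.8)),two(ray(f,318.4,198.2),ray(t,380,266.3)))
p=np.array([.5065,.3165,.1005]);print((f['tcp'][:3,:3].T@(p-f['tcp'][:3,3])*100).round(2))
"
```

```text
0.109 [0.50585746 0.31508732 0.109     ] [0.50746018 0.31708285 0.109     ] [0.50716765 0.31707498 0.109     ]
0.111 [0.50601512 0.31563611 0.111     ] [0.50740683 0.31731877 0.111     ] [0.50453789 0.31560697 0.111     ]
0.113 [0.50617278 0.3161849  0.113     ] [0.50735348 0.31755469 0.113     ] [0.50190814 0.31413897 0.113     ]
(array([0.5057299 , 0.31580776, 0.1103475 ]), np.float64(0.0008295640581914807)) (array([0.50701129, 0.31873965, 0.12253507]), np.float64(0.00021212990521363972))
[ 0.16 -0.23 12.06]
```

Emit:
{"op": "arm_command", "data": {
  "rows": [
    [[0.1,-0.27,1],10.5],
    [[0.1,-0.27,2],21],
    [[0.1,-0.27,3],31.5],
    [[0.1,-0.27,4],42],
    [[0.1,-0.27,5],52.5],
    [[0.1,-0.27,6],63],
    [[0.1,-0.27,6],73.5],
    [[0.1,-0.27,6],84]
  ],
  "claw": 0,
  "grip_force": 25
}}

```text
time_s: 2.15
tcp_pos: [0.5037, 0.3191, 0.1616]
orientation: [0.998, -0.068, -0.001, 0.0]
ft_force: [-0.5, -0.3, 0.3]
grip_width: 0.043
grip_force: 0.0
```

Emit:
{"op": "arm_command", "data": {
  "rows": [
    [[0,0,0],5],
    [[0,0,0],10],
    [[0,0,0],10],
    [[0,0,0],10],
    [[0,0,0],10],
    [[0,0,0],10],
    [[0,0,0],10],
    [[0,0,0],10]
  ]
}}

```text
time_s: 3.15
tcp_pos: [0.5045, 0.3189, 0.1623]
orientation: [0.988, -0.153, 0.0, -0.0]
ft_force: [0.1, 0.2, 0.7]
grip_width: 0.0426
grip_force: 0.0
```

```bash
python3 -c "
from w import *
f=wrist('w2')
print(f['tcp'].round(4))
F=200/np.tan(np.radians(f['fov_y'])/2)
for p in((.506,.316,.1105),(.506,.316,.094)):
    c=np.linalg.inv(f['T'])@np.array([*p,1]);print(f['cx']-F*c[0]/c[2],f['cy']+F*c[1]/c[2])
"
```

```text
t 3.15 tcp [0.5045 0.3189 0.1623] q [ 0.491  0.341  1.765 -0.     1.036  2.369] F [0.12 0.23 0.71] M [-0.003  0.044 -0.007] w 0.0426 gf 0.0
[[ 0.953  -0.3031  0.      0.5045]
 [-0.3031 -0.953  -0.      0.3189]
 [ 0.     -0.     -1.      0.1623]
 [ 0.      0.      0.      1.    ]]
322.8552214701414 219.9444139616955
322.6857518693043 212.1005134496141
```

View pics/w2.png

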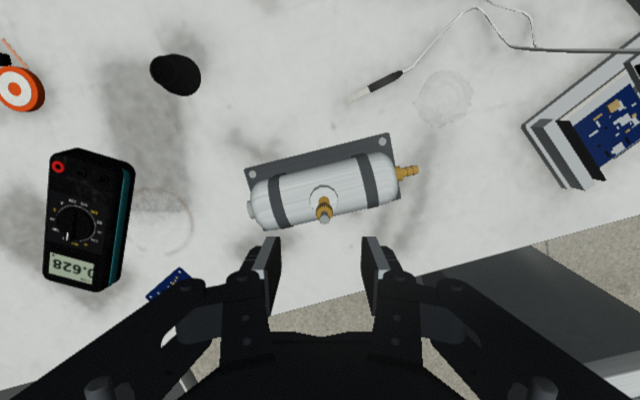

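The wrist view shows the valve tip at about (324,219), midway between the fingers. I'll refine that measurement.

```bash
python3 -c "
from h import *
f=dict(np.load('w2.npz'));c=f['color'][195:230,305:345]
h=cv2.cvtColor(c,cv2.COLOR_BGR2HSV)
for r in range(35):print(r+195,' '.join('%3d'%v if s<90 else '  #' for s,v in zip(h[r,8:32,1],h[r,8:32,2])))
"
```

```text
195 195 192 194 194 192 193 195 197 195 188 186 187 195 197 198 197 195 195 193 194 196 196 192 151
196 194 194 194 194 196 197 197 196 181 161 160 161 168 176 190 195 195 193 196 195 194 196 196 180
197 195 196 196 198 198 198 186 170 160   #   #   #   #   # 162 189 198 196 197 195 196 197 197 192
198 198 199 195 196 196 193 166   #   #   #   #   #   #   #   # 170 192 197 196 197 195 197 197 197
199 195 193 196 195 194 182 149   #   #   #   #   #   #   #   #   # 187 198 198 198 199 199 200 198
200 194 194 194 198 196 169   #   #   #   #   #   #   #   #   #   # 177 198 201 199 199 200 200 197
201 195 196 195 198 196 164   #   #   #   #   #   #   #   #   #   # 171 197 201 199 198 199 199 196
202 197 197 196 197 197 163   #   #   #   #   #   #   #   #   #   # 164 194 198 197 198 197 197 194
203 197 196 199 199 199 166   #   #   #   #   #   #   #   #   #   # 151 190 198 194 195 191 194 188
204 199 200 201 204 199 153   #   #   #   #   #   #   #   #   #   # 125 181 193 192 189 191 189 188
205 199 200 200 199 173 119   #   #   #   #   #   #   #   #   #   #   # 135 181 191 189 192 192 190

[... 1699 characters left out ...]

223 200 200 200 198 198 196 193 169 171 165 152 148 150 160 170 175 190 192 191 194 193 193 192 192
224 199 202 200 200 199 198 196 193 191 186 177 177 175 185 191 193 194 194 194 195 194 194 194 192
225 199 199 200 200 198 198 196 196 195 193 192 193 194 193 195 196 195 194 196 196 195 194 193 193
226 199 199 199 199 198 198 198 196 196 196 196 195 197 195 196 194 196 194 197 198 196 198 197 196
227 197 197 199 200 198 197 199 199 198 197 197 196 197 197 196 196 196 196 197 196 198 198 195 196
228 198 199 200 201 201 199 199 199 200 199 199 198 198 198 197 196 198 198 199 197 200 197 198 196
229 197 198 200 201 200 201 200 201 200 199 200 199 199 198 197 199 198 197 198 198 199 199 197 196
```

```bash
python3 -c "
from h import *
f=dict(np.load('w2.npz'));g=dict(np.load('w1.npz'))
print(two(ray(f,324.3,219.4),ray(g,318.4,198.2)))
for z in(.1095,.111,.1125):
  p=plane(f,324.3,219.4,z);print(p,(f['tcp'][:3,:3].T@(p-f['tcp'][:3,3])*100).round(2), plane(g,318.4,198.2,z))
"
```

```text
(array([0.50579757, 0.31512936, 0.10942214]), np.float64(0.00023170279622326093))
[0.5057248  0.31505747 0.1095    ] [0.23 0.33 5.28] [0.50589687 0.31522452 0.1095    ]
[0.50625183 0.31491114 0.111     ] [0.28 0.33 5.13] [0.50601512 0.31563611 0.111     ]
[0.50677886 0.31476482 0.1125    ] [0.34 0.33 4.98] [0.50613336 0.3160477  0.1125    ]
```

Emit:
{"op": "arm_command", "data": {
  "rows": [
    [[0.25,0.33,0],0],
    [[0.25,0.33,1.5],0],
    [[0.25,0.33,3],0],
    [[0.25,0.33,4.5],0],
    [[0.25,0.33,6],0],
    [[0.25,0.33,7],0],
    [[0.25,0.33,7.6],0],
    [[0.25,0.33,7.6],0]
  ]
}}

```text
time_s: 4.2
tcp_pos: [0.5057, 0.3149, 0.0858]
orientation: [0.988, -0.153, -0.0, 0.0]
ft_force: [-0.2, -0.5, 0.2]
grip_width: 0.0427
grip_force: 0.0
```

Emit:
{"op": "arm_command", "data": {
  "rows": [
    [[0,0,0],0],
    [[0,0,0],0],
    [[0,0,0],0],
    [[0,0,0],0],
    [[0,0,0],0],
    [[0,0,0],0],
    [[0,0,0],0],
    [[0,0,0],0]
  ],
  "claw": 1,
  "grip_force": 25
}}

```text
time_s: 5.2
tcp_pos: [0.5065, 0.3156, 0.0867]
orientation: [0.988, -0.153, 0.001, -0.001]
ft_force: [1.3, 4.3, 3.3]
grip_width: 0.0101
grip_force: 24.5
```

```bash
python3 -c "
from w import *
f=wrist('w3')"
```

```text
t 5.2 tcp [0.5065 0.3156 0.0867] q [4.840e-01 4.420e-01 1.803e+00 1.000e-03 8.950e-01 2.363e+00] F [1.33 4.34 3.34] M [ 0.599 -0.211 -0.015] w 0.0101 gf 24.5
```

```bash
python3 -c "
from h import *
f=cv2.imread('pics/w3.png');cv2.imwrite('pics/w3c.png',cv2.resize(f[180:300,240:400],None,fx=4.9,fy=4.9,interpolation=2))"
```

```text
(no output)
```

View pics/w3c.png

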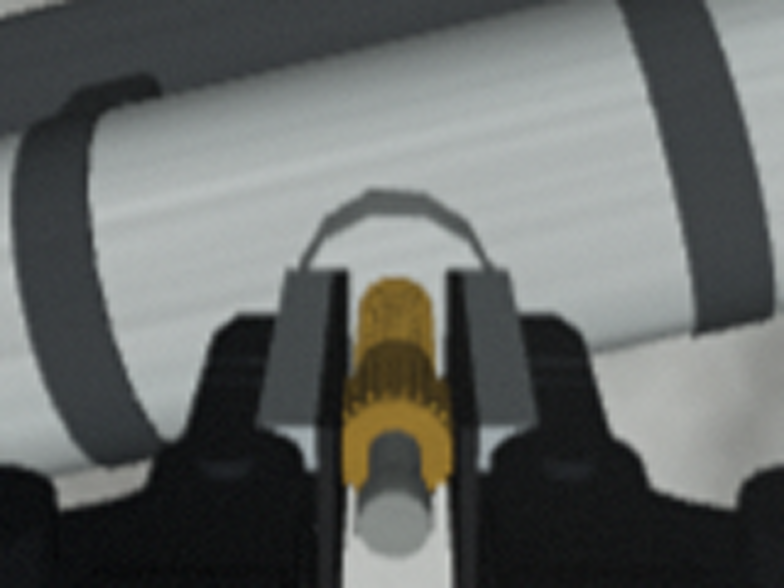

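The nut is held squarely between the pads, centred at about (320,272) in the full frame. Next I unscrew it, lifting with it.

Emit:
{"op": "arm_command", "data": {
  "rows": [
    [[0,0,-0.02],-10],
    [[0,0,-0.04],-20],
    [[0,0,-0.06],-30],
    [[0,0,-0.08],-40],
    [[0,0,-0.1],-50],
    [[0,0,-0.12],-60],
    [[0,0,-0.14],-70],
    [[0,0,-0.16],-80]
  ]
}}

```text
time_s: 6.25
tcp_pos: [0.5066, 0.3153, 0.0883]
orientation: [0.854, 0.52, 0.001, 0.0]
ft_force: [1.8, 3.7, 3.3]
grip_width: 0.0104
grip_force: 24.5
```

```bash
python3 -c "
from w import *
f=wrist('w4')"
```

```text
t 6.25 tcp [0.5066 0.3153 0.0883] q [ 0.484  0.439  1.802 -0.     0.898  0.961] F [1.78 3.67 3.29] M [ 0.462 -0.299 -0.106] w 0.0104 gf 24.5
```

Emit:
{"op": "arm_command", "data": {
  "rows": [
    [[0,0,-0.02],-10],
    [[0,0,-0.04],-20],
    [[0,0,-0.06],-30],
    [[0,0,-0.08],-40],
    [[0,0,-0.1],-50],
    [[0,0,-0.12],-60],
    [[0,0,-0.14],-70],
    [[0,0,-0.16],-80]
  ]
}}

```text
time_s: 7.3
tcp_pos: [0.5069, 0.3154, 0.0899]
orientation: [0.321, 0.947, 0.001, 0.001]
ft_force: [2.5, 2.3, 2.8]
grip_width: 0.0103
grip_force: 24.6
```

Emit:
{"op": "arm_command", "data": {
  "rows": [
    [[0,0,-0.02],-9],
    [[0,0,-0.03],-18],
    [[0,0,-0.05],-27],
    [[0,0,-0.06],-36],
    [[0,0,-0.06],-36],
    [[0,0,-0.06],-36],
    [[0,0,-0.06],-36],
    [[0,0,-0.06],-36]
  ]
}}

```text
time_s: 8.3
tcp_pos: [0.5068, 0.3155, 0.0905]
orientation: [0.016, 1.0, 0.001, 0.001]
ft_force: [3.1, 3.8, 3.1]
grip_width: 0.0104
grip_force: 24.6
```

```bash
python3 -c "
from w import *
f=wrist('w5')"
```

```text
t 8.3 tcp [0.5068 0.3155 0.0905] q [ 0.484  0.436  1.801  0.     0.902 -1.055] F [3.1  3.78 3.12] M [ 0.667 -0.512  0.003] w 0.0104 gf 24.6
```

Emit:
{"op": "arm_command", "data": {
  "rows": [
    [[0,0,-0.01],-5],
    [[0,0,-0.02],-10],
    [[0,0,-0.03],-15],
    [[0,0,-0.04],-20],
    [[0,0,-0.05],-25],
    [[0,0,-0.06],-30],
    [[0,0,-0.06],-33],
    [[0,0,-0.07],-36]
  ]
}}

```text
time_s: 9.35
tcp_pos: [0.5058, 0.3149, 0.0908]
orientation: [-0.294, 0.956, -0.0, -0.0]
ft_force: [1.0, 4.3, 2.3]
grip_width: 0.0107
grip_force: 24.6
```

```bash
python3 -c "
from w import *
state()"
```

```text
t 9.35 tcp [0.5058 0.3149 0.0908] q [ 0.484  0.435  1.802 -0.     0.905 -1.685] F [0.97 4.29 2.33] M [ 0.515 -0.249 -0.076] w 0.0107 gf 24.6
```

Emit:
{"op": "arm_command", "data": {
  "rows": [
    [[0,0,-0.01],-4],
    [[0,0,-0.02],-8],
    [[0,0,-0.02],-12],
    [[0,0,-0.03],-16],
    [[0,0,-0.03],-20],
    [[0,0,-0.04],-24],
    [[0,0,-0.04],-28],
    [[0,0,-0.04],-32]
  ]
}}

```text
time_s: 10.35
tcp_pos: [0.505, 0.3122, 0.0904]
orientation: [-0.547, 0.837, -0.002, -0.003]
ft_force: [2.5, -4.2, 4.0]
grip_width: 0.01
grip_force: 24.7
```

```bash
python3 -c "
from w import *
wrist('w6')"
```

```text
t 10.35 tcp [0.505  0.3122 0.0904] q [ 0.482  0.435  1.804 -0.005  0.908 -2.244] F [ 2.47 -4.24  4.01] M [-0.517 -0.369 -0.158] w 0.01 gf 24.7
```

The torque and the sideways shift suggest the nut has reached its stop and the pads are slipping. I'll release, rise and look.

Emit:
{"op": "arm_command", "data": {
  "rows": [
    [[0,0,0],0],
    [[0,0,0],0],
    [[0,0,0],0],
    [[0,0,0],0],
    [[0,0,-2],0],
    [[0,0,-4],0],
    [[0,0,-6],0],
    [[0,0,-7.6],0]
  ],
  "claw": 0
}}

```text
time_s: 11.4
tcp_pos: [0.5067, 0.3154, 0.1698]
orientation: [-0.547, 0.837, -0.0, 0.001]
ft_force: [-0.2, 0.9, -0.3]
grip_width: 0.0427
grip_force: 0.0
```

Emit:
{"op": "arm_command", "data": {
  "rows": [
    [[0,0,0],10],
    [[0,0,0],20],
    [[0,0,0],30],
    [[0,0,0],40],
    [[0,0,0],50],
    [[0,0,0],60],
    [[0,0,0],60],
    [[0,0,0],60]
  ]
}}

```text
time_s: 12.4
tcp_pos: [0.506, 0.3151, 0.1677]
orientation: [-0.057, 0.998, 0.0, 0.0]
ft_force: [-0.1, -0.1, -0.2]
grip_width: 0.0425
grip_force: 0.0
```

```bash
python3 -c "
from w import *
f=wrist('w7');print(f['tcp'].round(4))
s=grab_frame('scene');np.savez('scene2.npz',**s)
F=200/np.tan(np.radians(f['fov_y'])/2)
c=np.linalg.inv(f['T'])@np.array([.5058,.3152,.110,1]);u,v=f['cx']-F*c[0]/c[2],f['cy']+F*c[1]/c[2];print(u,v)
u,v=int(u),int(v)
a=cv2.resize(f['color'][v-35:v+15,u-25:u+25],(395,395),interpolation=2)
b=cv2.resize(s['color'][215:255,298:338],(395,395),interpolation=2)
cv2.imwrite('pics/m.png',np.hstack([a,b]));print(u-25,v-35)
"
```

```text
t 12.4 tcp [0.506  0.3151 0.1677] q [ 0.484  0.333  1.764 -0.     1.044 -1.2  ] F [-0.11 -0.12 -0.18] M [0.037 0.016 0.012] w 0.0425 gf 0.0
[[-9.936e-01 -1.130e-01  4.000e-04  5.060e-01]
 [-1.130e-01  9.936e-01  2.000e-04  3.151e-01]
 [-4.000e-04  2.000e-04 -1.000e+00  1.677e-01]
 [ 0.000e+00  0.000e+00  0.000e+00  1.000e+00]]
321.6176619172598 221.7567853383658
296 186
```

View pics/m.png

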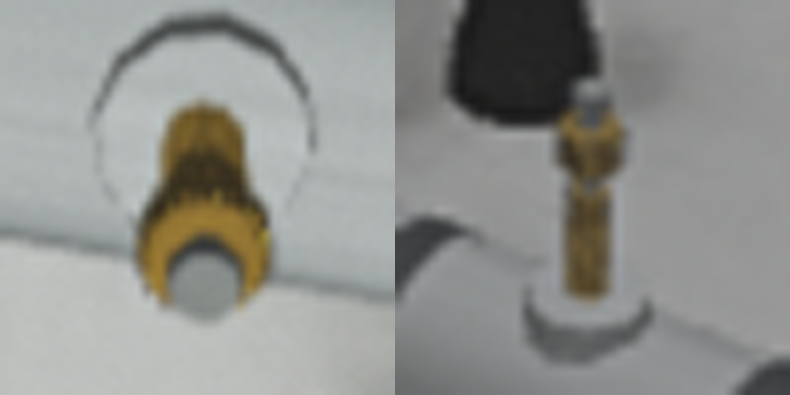

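The combined picture shows the nut has climbed nearer the pin tip, and the gripper is clear of it. I'll compare scene profiles before and after, and measure the nut-to-tip distance.

```bash
python3 -c "
from h import *
a=np.load('scene1.npz')['color'];b=np.load('scene2.npz')['color']
for r in range(220,246):
  print(r,*[' '.join('%3d/%3d'%(x[2],x[0]) for x in i[r,314:321:1]) +'  |' for i in(a,b)])
f=np.load('w7.npz')['color'][186:236,300:345]
h=cv2.cvtColor(f,cv2.COLOR_BGR2HSV)
for r in range(12,44):print(r+186,' '.join('%3d'%v if s<90 else '#%02d'%(v//10) for s,v in zip(h[r,8:36,1],h[r,8:36,2])))
"
```

```text
220  37/ 36  36/ 36  33/ 32  34/ 34  67/ 66 122/121 122/121  |  36/ 35  36/ 35  32/ 33  34/ 35  70/ 69 125/124 125/124  |
221  36/ 35  36/ 35  32/ 32  31/ 31  63/ 63 119/117 117/116  |  35/ 34  35/ 35  32/ 31  32/ 33  65/ 64 122/121 121/120  |
222  34/ 34  33/ 33  37/ 37  47/ 46  69/ 70 120/119 119/118  |  36/ 36  33/ 33  36/ 37  47/ 48  72/ 72 125/124 123/122  |
223  35/ 34  42/ 43  79/ 80 117/119 117/119 120/121 121/121  |  34/ 33  43/ 43  82/ 84 120/122 122/124 124/125 126/126  |
224  34/ 34  46/ 47  88/ 89 114/115 113/114 104/105 118/117  |  34/ 36  45/ 47  90/ 93 117/119 117/119 108/109 123/124  |
225  32/ 32  40/ 40  70/ 70  80/ 81  77/ 78  81/ 82 117/117  |  32/ 32  43/ 41  75/ 75  82/ 85  79/ 82  84/ 84 122/122  |
226  34/ 35  37/ 37  55/ 56  74/ 75  74/ 76  96/ 98 124/124  |  41/ 34  75/ 46  93/ 68  77/ 80  76/ 75  98/ 73 126/113  |
227  83/ 83  82/ 80  89/ 88  79/ 82  82/ 83 115/115 133/134  |  80/ 59 118/ 60  96/ 65  82/ 83  86/ 79 113/ 63 128/ 86  |
228 139/137 126/ 97  91/ 68  76/ 80  80/ 78 115/ 91 133/122  | 114/ 95 107/ 56 123/ 62 115/ 70 114/ 68 121/ 59 108/ 62  |
22
[... 5083 characters left out ...]
 173
224 188 190 190 190 192 194 192 187 148 139 141 138 138 138 139 140 141 147 156 169 185 188 185 184 184 183 183 183
225 192 191 190 191 192 193 193 191 175 171 164 150 142 138 139 142 155 172 183 187 189 188 186 184 185 186 183 182
226 192 191 192 192 192 192 194 192 193 191 187 177 165 156 155 161 178 189 190 188 187 188 185 185 184 184 183 183
227 190 192 192 192 192 192 192 192 192 192 192 189 187 182 182 185 190 189 190 189 186 186 188 186 184 186 184 181
228 191 190 191 191 192 192 190 192 192 192 192 191 193 191 190 191 190 190 188 189 189 188 189 188 186 184 185 182
229 191 193 191 191 192 192 192 192 192 191 192 192 191 192 192 191 191 189 189 186 187 188 186 187 188 185 184 182
```

The nut rose about 4.1–4.2 mm, which fits a full climb from a start near 0.7 rad. To be sure, I'll regrip and try to turn it further while watching the wrist moment.

Emit:
{"op": "arm_command", "data": {
  "rows": [
    [[0,0,0],10],
    [[0,0,0],20],
    [[0,0,0],30],
    [[0,0,1],40],
    [[0,0,2.5],50],
    [[0,0,4],60],
    [[0,0,5.5],70],
    [[0,0,6],80]
  ]
}}

```text
time_s: 13.5
tcp_pos: [0.505, 0.3145, 0.1059]
orientation: [0.601, 0.799, -0.001, -0.001]
ft_force: [-0.5, 0.1, 0.2]
grip_width: 0.0428
grip_force: 0.0
```

Emit:
{"op": "arm_command", "data": {
  "rows": [
    [[0,0,0.5],0],
    [[0,0,1.2],0],
    [[0,0,1.7],0],
    [[0,0,1.7],0],
    [[0,0,1.7],0],
    [[0,0,1.7],0],
    [[0,0,1.7],0],
    [[0,0,1.7],0]
  ]
}}

```text
time_s: 14.5
tcp_pos: [0.506, 0.3151, 0.0903]
orientation: [0.599, 0.8, 0.0, 0.0]
ft_force: [1.0, -0.2, 1.1]
grip_width: 0.0427
grip_force: 0.0
```

Emit:
{"op": "arm_command", "data": {
  "rows": [
    [[0,0,0],0],
    [[0,0,0],0],
    [[0,0,0],0],
    [[0,0,0],0],
    [[0,0,0],0],
    [[0,0,0],0],
    [[0,0,0],0],
    [[0,0,0],0]
  ],
  "claw": 1,
  "grip_force": 25
}}

```text
time_s: 15.5
tcp_pos: [0.5066, 0.3153, 0.0904]
orientation: [0.599, 0.8, 0.001, 0.0]
ft_force: [5.0, 0.6, -0.9]
grip_width: 0.0104
grip_force: 24.3
```

```bash
python3 -c "
from w import *
state()"
```

```text
t 15.5 tcp [0.5066 0.3153 0.0904] q [ 0.484  0.436  1.802 -0.     0.902  0.199] F [ 5.03  0.58 -0.94] M [ 0.183 -0.751  0.009] w 0.0104 gf 24.3
```

Emit:
{"op": "arm_command", "data": {
  "rows": [
    [[0,0,0],-3],
    [[0,0,0],-6],
    [[0,0,0],-9],
    [[0,0,0],-12],
    [[0,0,0],-15],
    [[0,0,0],-15],
    [[0,0,0],-15],
    [[0,0,0],-15]
  ]
}}

```text
time_s: 16.5
tcp_pos: [0.5071, 0.3146, 0.0904]
orientation: [0.49, 0.872, 0.0, 0.001]
ft_force: [6.6, -0.9, -2.7]
grip_width: 0.0098
grip_force: 24.3
```

```bash
python3 -c "
from w import *
wrist('w8')"
```

```text
t 16.5 tcp [0.5071 0.3146 0.0904] q [ 0.483  0.436  1.802 -0.002  0.902 -0.063] F [ 6.56 -0.94 -2.73] M [-0.082 -0.988 -0.156] w 0.0098 gf 24.3
```

A steady 0.156 N m held at rest with no movement confirms the nut is at its stop. I'll release, rise, shut the fingers above the tip, then descend to touch.

Emit:
{"op": "arm_command", "data": {
  "rows": [
    [[0,0,0],0],
    [[0,0,0],0],
    [[0,0,0],0],
    [[0,0,0],0],
    [[0,0,-1],0],
    [[0,0,-2.5],0],
    [[0,0,-4.5],0],
    [[0,0,-4.5],0]
  ],
  "claw": 0
}}

```text
time_s: 17.55
tcp_pos: [0.5081, 0.3161, 0.1386]
orientation: [0.49, 0.872, 0.003, 0.002]
ft_force: [-0.0, 0.7, 0.6]
grip_width: 0.0426
grip_force: 0.0
```

Emit:
{"op": "arm_command", "data": {
  "rows": [
    [[0,0,0],0],
    [[0,0,0],0],
    [[0,0,0],0],
    [[0,0,0],0],
    [[0,0,0],0],
    [[0,0,0],0],
    [[0,0,0],0],
    [[0,0,0],0]
  ],
  "claw": 1,
  "grip_force": 25
}}

```text
time_s: 18.55
tcp_pos: [0.5059, 0.315, 0.1352]
orientation: [0.49, 0.872, 0.0, -0.0]
ft_force: [0.6, 0.5, 0.0]
grip_width: 0.0003
grip_force: 0.0
```

```bash
python3 -c "
from w import *
f=wrist('w9');print(f['tcp'].round(4))
print((f['tcp'][:3,:3].T@(np.array([.5062,.3154,.125])-f['tcp'][:3,3])*100).round(2))"
```

```text
t 18.55 tcp [0.5059 0.315  0.1352] q [ 0.484  0.374  1.783  0.     0.985 -0.063] F [0.63 0.52 0.01] M [-0.025  0.006 -0.001] w 0.0003 gf 0.0
[[-0.5202  0.854   0.      0.5059]
 [ 0.854   0.5202  0.      0.315 ]
 [ 0.      0.     -1.      0.1352]
 [ 0.      0.      0.      1.    ]]
[0.02 0.05 1.02]
```

View pics/w9.png

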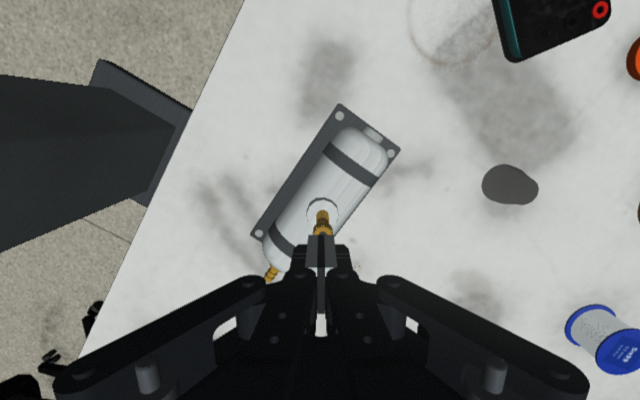

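The shut fingertips, at about (321,245), are centred over the valve. I'll descend in small steps to contact.

Emit:
{"op": "arm_command", "data": {
  "rows": [
    [[0,0.05,0.2],0],
    [[0,0.05,0.4],0],
    [[0,0.05,0.6],0],
    [[0,0.05,0.75],0],
    [[0,0.05,0.85],0],
    [[0,0.05,0.9],0],
    [[0,0.05,0.95],0],
    [[0,0.05,0.95],0]
  ]
}}

```text
time_s: 19.6
tcp_pos: [0.5063, 0.3153, 0.1257]
orientation: [0.49, 0.872, 0.0, 0.0]
ft_force: [-0.5, -0.4, 0.2]
grip_width: 0.0
grip_force: 0.0
```

Emit:
{"op": "arm_command", "data": {
  "rows": [
    [[0,0,0.03],0],
    [[0,0,0.06],0],
    [[0,0,0.09],0],
    [[0,0,0.12],0],
    [[0,0,0.15],0],
    [[0,0,0.15],0],
    [[0,0,0.15],0],
    [[0,0,0.15],0]
  ]
}}

```text
time_s: 20.6
tcp_pos: [0.5063, 0.3153, 0.1242]
orientation: [0.49, 0.872, -0.0, 0.0]
ft_force: [-0.7, -0.4, -0.8]
grip_width: 0.0001
grip_force: 0.0
```

Emit:
{"op": "arm_command", "data": {
  "rows": [
    [[0,0,0.03],0],
    [[0,0,0.06],0],
    [[0,0,0.09],0],
    [[0,0,0.12],0],
    [[0,0,0.15],0],
    [[0,0,0.15],0],
    [[0,0,0.15],0],
    [[0,0,0.15],0]
  ]
}}

```text
time_s: 21.6
tcp_pos: [0.5063, 0.3153, 0.1227]
orientation: [0.49, 0.872, 0.0, 0.0]
ft_force: [-0.9, 0.2, 1.0]
grip_width: 0.0002
grip_force: 0.0
```

Emit:
{"op": "arm_command", "data": {
  "rows": [
    [[0,0,0.02],0],
    [[0,0,0.04],0],
    [[0,0,0.06],0],
    [[0,0,0.08],0],
    [[0,0,0.1],0],
    [[0,0,0.1],0],
    [[0,0,0.1],0],
    [[0,0,0.1],0]
  ]
}}

```text
time_s: 22.6
tcp_pos: [0.5064, 0.3153, 0.1218]
orientation: [0.49, 0.872, 0.0, 0.0]
ft_force: [-0.5, -0.7, 2.8]
grip_width: -0.0001
grip_force: 1.5
```

Emit:
{"op": "arm_command", "data": {
  "rows": [
    [[0,0,0.02],0],
    [[0,0,0.04],0],
    [[0,0,0.06],0],
    [[0,0,0.08],0],
    [[0,0,0.1],0],
    [[0,0,0.1],0],
    [[0,0,0.1],0],
    [[0,0,0.1],0]
  ]
}}

```text
time_s: 23.6
tcp_pos: [0.5064, 0.3153, 0.1207]
orientation: [0.49, 0.872, 0.0, 0.0]
ft_force: [-1.3, -0.6, 4.4]
grip_width: -0.0
grip_force: 2.1
```

Emit:
{"op": "arm_command", "data": {
  "rows": [
    [[0,0,0.02],0],
    [[0,0,0.04],0],
    [[0,0,0.06],0],
    [[0,0,0.08],0],
    [[0,0,0.1],0],
    [[0,0,0.1],0],
    [[0,0,0.1],0],
    [[0,0,0.1],0]
  ]
}}

```text
time_s: 24.6
tcp_pos: [0.5064, 0.3153, 0.1198]
orientation: [0.49, 0.872, 0.0, 0.0]
ft_force: [-1.3, 0.6, 6.1]
grip_width: -0.0002
grip_force: 2.7
```

Emit:
{"op": "arm_command", "data": {
  "rows": [
    [[0,0,0.02],0],
    [[0,0,0.04],0],
    [[0,0,0.06],0],
    [[0,0,0.08],0],
    [[0,0,0.1],0],
    [[0,0,0.1],0],
    [[0,0,0.1],0],
    [[0,0,0.1],0]
  ]
}}

```text
time_s: 25.6
tcp_pos: [0.5064, 0.3153, 0.1191]
orientation: [0.49, 0.872, 0.0, 0.0]
ft_force: [-2.1, -1.6, 5.5]
grip_width: 0.0002
grip_force: 3.1
```

Emit:
{"op": "arm_command", "data": {
  "rows": [
    [[0,0,0.01],0],
    [[0,0,0.02],0],
    [[0,0,0.03],0],
    [[0,0,0.04],0],
    [[0,0,0.05],0],
    [[0,0,0.05],0],
    [[0,0,0.05],0],
    [[0,0,0.05],0]
  ]
}}

```text
time_s: 26.6
tcp_pos: [0.5064, 0.3154, 0.1187]
orientation: [0.49, 0.872, 0.0, 0.0]
ft_force: [-1.2, -1.1, 6.8]
grip_width: 0.0001
grip_force: 3.4
```

Emit:
{"op": "arm_command", "data": {
  "rows": [
    [[0,0,0.01],0],
    [[0,0,0.02],0],
    [[0,0,0.03],0],
    [[0,0,0.04],0],
    [[0,0,0.05],0],
    [[0,0,0.06],0],
    [[0,0,0.06],0],
    [[0,0,0.06],0]
  ]
}}

```text
time_s: 27.6
tcp_pos: [0.5064, 0.3153, 0.1182]
orientation: [0.49, 0.872, 0.0, 0.0]
ft_force: [-2.1, -0.9, 7.6]
grip_width: 0.0001
grip_force: 3.7
```

Emit:
{"op": "arm_command", "data": {
  "rows": [
    [[0,0,0.01],0],
    [[0,0,0.02],0],
    [[0,0,0.03],0],
    [[0,0,0.04],0],
    [[0,0,0.05],0],
    [[0,0,0.05],0],
    [[0,0,0.05],0],
    [[0,0,0.05],0]
  ]
}}

```text
time_s: 28.6
tcp_pos: [0.5065, 0.3154, 0.118]
orientation: [0.49, 0.872, 0.0, 0.0]
ft_force: [-3.0, -2.1, 8.3]
grip_width: 0.0005
grip_force: 4.3
```

Emit:
{"op": "arm_command", "data": {
  "rows": [
    [[0,0,0.01],0],
    [[0,0,0.02],0],
    [[0,0,0.03],0],
    [[0,0,0.04],0],
    [[0,0,0.04],0],
    [[0,0,0.04],0],
    [[0,0,0.04],0],
    [[0,0,0.04],0]
  ]
}}

```text
time_s: 29.6
tcp_pos: [0.5065, 0.3154, 0.118]
orientation: [0.49, 0.872, 0.0, 0.0]
ft_force: [-1.4, -2.1, 9.7]
grip_width: -0.0003
grip_force: 5.1
```

```bash
python3 -c "
from w import *
state();grab_frame('top');state()"
```

```text
t 29.6 tcp [0.5065 0.3154 0.118 ] q [ 0.484  0.398  1.79  -0.     0.954 -0.063] F [-1.38 -2.09  9.68] M [-0.251  0.484  0.004] w -0.0003 gf 5.1
t 29.65 tcp [0.5065 0.3154 0.118 ] q [ 0.484  0.398  1.79  -0.     0.954 -0.063] F [-3.04 -0.96 10.24] M [-0.266  0.495  0.045] w 0.0002 gf 5.1
```

The tip is at its rigid stop: no further travel, about 10 N. I'll hold it there, then release and lift away.

Emit:
{"op": "arm_command", "data": {
  "rows": [
    [[0,0,0],0],
    [[0,0,0],0],
    [[0,0,0],0],
    [[0,0,0],0],
    [[0,0,0],0],
    [[0,0,0],0],
    [[0,0,0],0],
    [[0,0,0],0]
  ]
}}

```text
time_s: 30.65
tcp_pos: [0.5065, 0.3154, 0.118]
orientation: [0.49, 0.872, 0.0, 0.0]
ft_force: [-3.5, -1.7, 10.2]
grip_width: -0.0001
grip_force: 5.1
```

Emit:
{"op": "arm_command", "data": {
  "rows": [
    [[0,0,0],0],
    [[0,0,0],0],
    [[0,0,0],0],
    [[0,0,0],0],
    [[0,0,0],0],
    [[0,0,0],0],
    [[0,0,0],0],
    [[0,0,0],0]
  ]
}}

```text
time_s: 31.65
tcp_pos: [0.5065, 0.3154, 0.1179]
orientation: [0.49, 0.872, 0.0, 0.0]
ft_force: [-2.8, -1.6, 10.1]
grip_width: 0.0001
grip_force: 5.1
```

Emit:
{"op": "arm_command", "data": {
  "rows": [
    [[0,0,-0.1],0],
    [[0,0,-0.2],0],
    [[0,0,-0.4],0],
    [[0,0,-0.6],0],
    [[0,0,-1],0],
    [[0,0,-2],0],
    [[0,0,-4],0],
    [[0,0,-6],0]
  ]
}}

```text
time_s: 32.65
tcp_pos: [0.5067, 0.3155, 0.1785]
orientation: [0.49, 0.872, 0.0, 0.0]
ft_force: [0.1, -0.0, 0.4]
grip_width: 0.0004
grip_force: 0.0
```

Emit:
{"op": "arm_command", "data": {
  "rows": [
    [[0,0,-1],0],
    [[0,0,-2],0],
    [[0,0,-2],0],
    [[0,0,-2],0],
    [[0,0,-2],0],
    [[0,0,-2],0],
    [[0,0,-2],0],
    [[0,0,-2],0]
  ]
}}

```text
time_s: 33.65
tcp_pos: [0.5063, 0.3152, 0.1965]
orientation: [0.49, 0.872, -0.0, -0.0]
ft_force: [-0.7, 0.2, 0.9]
grip_width: -0.0003
grip_force: 0.0
```

```bash
python3 -c "
from w import *
state();s=grab_frame('scene');b=s['color'];a=np.load('scene2.npz')['color']
for r in range(221,236):
  print(r,*[' '.join('%3d/%3d'%(x[2],x[0]) for x in i[r,314:321]) +'  |' for i in(a,b)])
"
```

```text
t 33.65 tcp [0.5063 0.3152 0.1965] q [ 0.484  0.3    1.742 -0.     1.099 -0.063] F [-0.67  0.2   0.89] M [-0.013  0.008 -0.003] w -0.0003 gf 0.0
221  35/ 34  35/ 35  32/ 31  32/ 33  65/ 64 122/121 121/120  |  36/ 35  35/ 35  32/ 32  33/ 32  63/ 63 120/119 119/118  |
222  36/ 36  33/ 33  36/ 37  47/ 48  72/ 72 125/124 123/122  |  36/ 35  33/ 33  38/ 37  47/ 48  71/ 71 122/121 121/120  |
223  34/ 33  43/ 43  82/ 84 120/122 122/124 124/125 126/126  |  35/ 34  42/ 42  80/ 81 117/119 119/121 121/122 123/123  |
224  34/ 36  45/ 47  90/ 93 117/119 117/119 108/109 123/124  |  35/ 35  45/ 47  89/ 90 114/116 113/115 106/108 121/122  |
225  32/ 32  43/ 41  75/ 75  82/ 85  79/ 82  84/ 84 122/122  |  31/ 33  42/ 42  73/ 73  80/ 83  78/ 81  82/ 82 119/119  |
226  41/ 34  75/ 46  93/ 68  77/ 80  76/ 75  98/ 73 126/113  |  41/ 35  74/ 46  91/ 67  76/ 79  75/ 75  95/ 71 122/110  |
227  80/ 59 118/ 60  96/ 65  82/ 83  86/ 79 113/ 63 128/ 86  |  77/ 56 116/ 58  95/ 64  81/ 81  84/ 78 111/ 62 125/ 84  |
228 114/ 95 107/ 56 123/ 62 115/ 70 114/ 68 121/ 59 108/ 62  |  99/ 87 105/ 56 120/ 61 113/ 69 111/ 6
[... 174 characters left out ...]
/ 50  78/ 45  74/ 43  86/ 63  |  94/ 87  58/ 40  65/ 40  89/ 49  81/ 46  71/ 42  80/ 62  |
231 107/ 98  64/ 46  62/ 38  89/ 47  82/ 45  71/ 40  86/ 67  | 106/ 97  70/ 47  62/ 37  89/ 49  82/ 46  69/ 40  84/ 65  |
232 147/147 107/ 97  71/ 45  90/ 50  82/ 48  83/ 61 119/110  | 144/144 106/ 94  74/ 46  77/ 46  80/ 47  82/ 60 116/107  |
233 150/153 119/117 101/ 65  83/ 71  87/ 75 126/114 151/153  | 146/149 116/113 100/ 66  80/ 70  86/ 75 122/111 148/150  |
234 146/148 102/ 94 106/ 64  95/ 76 103/ 70 123/ 91 154/156  | 144/145  99/ 92 105/ 64  93/ 73 100/ 67 120/ 89 151/153  |
235 148/148 104/ 94  80/ 47  94/ 52  92/ 49  98/ 79 153/156  | 143/144 101/ 92  79/ 47  91/ 50  89/ 48  96/ 79 150/153  |
```

```bash
python3 -c "
from bench import *
print(sign_off())"
```

```text
the job is handed in; nothing more can be done
None
```

I unscrewed the lock nut to its upper stop, pressed the valve tip to its rigid stop at about 10 N for over two seconds, and let it spring back; the nut was left unscrewed, the arm clear, and the job handed in at about 34 s with no verdict returned.

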